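Set out the lost property for claiming

ROBOT

A 6-joint arm with a two-finger parallel gripper is mounted at the origin on the work surface. World frame = base frame: x ahead of the robot, y to its left, z up, the work surface at z = 0. Lengths are in mm, angles in rad, forces in N, time in s.
With the tool pointing down it reaches from about 325 to 775 mm from the base axis. Payload 9.3 kg.
Tool frame: the origin (TCP) lies on the centre line of the jaws, within the pads' length; the fingertips stand 19 mm ahead of it and the grasp point (between the pads) is the TCP; z points along the fingers, y is the line along which they close (so a half turn about z gives the same grasp; the last joint's range is limited). The gripper opens to 85 mm and grips with 20 to 120 N. Pads are 22 mm wide; open, the fingers measure 114 mm over their backs; the gripper's body (76 mm by 85 mm) begins 54 mm behind the grasp point. The pads swing forward as they close: fully open they stand 13 mm farther back than shut.
Start: joints at [1.181, 0.259, 0.021, 1.334, 0, 1.418], TCP at [129.028, 534.648, 250.279] pointing down, gripper open.
Joint ranges: [-3.04, 3.04], [-0.91, 1.82], [-1.04, 1.36], [-1.92, 1.95], [-1.52, 1.45], [-3.14, 3.14]. Speed limits (rad/s): [2.22, 2.22, 2.79, 3.14, 3.14, 3.14].

INTERFACE

Orientations are given as a 3x3 rotation matrix whose columns are the frame's x, y, z axes.
In Python, from bench import r, imaging gives the robot as it stands.
- The arm moves only by the tool arm_command, never from a script. Its arguments are lists of equal length, an entry for each row: "jaw": the opening, from -1 (shut) to 1 (fully open), so that 0 is half open; "translation": the shift along the tool's x, y, z in m, a list of three; "yaw": the turn about the tool's z in degrees. A call has 1 to 20 rows; each row is the pose to reach, as a shift and turn from the pose commanded when the call began, along the tool's axes at that moment; what a row does not reach only later rows make up. A row lasts 1/10 s, in which the tool goes at most 50 mm and 8.59 degrees, less where a joint would pass 70% of its speed; a pose out of reach is approached as far as the arm can. A call with a gripper value outside its range is refused whole. The fingers move at their own pace and stop on an object; "newtons" is the grip in N (left out, the last holds). Time passes only in rows, so rows that repeat a pose let the fingers close. It gives the time, the measured TCP pose, the force, the opening and the grip force at its end, in the units of the state.
- r.get_obs(): the state, without advancing time (a new reading comes with each control period).
- imaging.read_camera(name): name is "scene" or "top" or "wrist"; returns the picture (384x512x3 uint8, red, green, blue); there is no depth.
- imaging.camera_info(name): a dict with "mtx" (3x3 intrinsics, pixels), "cam_to_world" (4x4, takes a point from camera to world coordinates). Camera axes: x right, y down, z forward; pixel columns grow to the right and rows downward; lengths in mm; the calibration is good to about 2 mm. The wrist camera is an equidistant fisheye: a pixel r from the principal point sees the ray r / f radians off the axis. A picture is of the moment at which its call begins: read the wrist's pose just before it. camera_info takes no time and is no camera call; for the wrist camera it gives the pose at the moment of the call.
- r.sign_off(): hands the job in; it is judged then, once.
The state is a dict: "time": time; "qpos": joint angles; "joint_vel": joint speeds; "tau": joint torques, N m; "position": TCP position; "ee_rot": TCP orientation; "force": force on the tool from outside, world axes, zero at the start; "ft_torque": the same for the moment, N m; "finger_gap": finger opening in mm; "grip_force": force on a finger pad.
Only numpy, scipy, OpenCV 4.12 (cv2) and the standard library are available. Lean on these libraries where they do the work, as an engineer would, in place of code of your own. Each camera call takes 0.05 s, during which the arm holds its last target. There are 200 camera calls.

TASK

Set the lost property out on the birch display board: lay the jigsaw piece flat, midway between the two lunchboxes and in line with them; once it is let go there, lay the whistle flat on its middle. Sit the frog upright on the middle of the red lunchbox's lid, and lay the hairbrush, bristles up, on the board about 25 mm in front of the blue lunchbox (robot's side), along its long side and centred on it. Leave the lunchboxes, cup, toy car and eraser where they are.

Things in the scene. Friction and masses are not known exactly. Their poses are not given: they have to be found in the camera images.
- jigsaw: Loose chunky jigsaw piece of brown wood, 15 mm thick: a 50 x 50 mm square with a round knob that reaches 46 mm out from the centre along its +x, and a dark printed blank (no hole) near its -x edge. Origin: middle of the square, on the underside; z up. The two sides facing +y and -y are flat, 50 mm apart: a good grip. 40 g. Starts flat on the table.
- whistle: Loose silver metal pea whistle lying on its side, 18 mm high, about 48 mm long along its x: an upright round barrel 24 mm in diameter centred 10 mm from the origin along -x, and a 10 mm wide, 16 mm high mouthpiece running from there to x = +26 mm, lying from y = +1 to +11 mm. Origin: middle of its length, on the underside; z up. Grip the barrel across y (24 mm). 30 g (may vary by 20 percent). Starts on the table.
- frog: Loose purple rubber (stiff) frog, 53 mm long along x (head at +x), 40 mm wide over the legs, 37 mm high at the eyes; its body is 36 mm wide, 4 to 28 mm above its feet. Origin: under the middle, at the height of the feet; z up. Grip across y (36 to 40 mm). 50 g (may vary by 20 percent). Starts on the table.
- hairbrush: Loose pink plastic hairbrush lying on its flat back, bristles up, 160 mm long along x: handle 22 mm wide and 16 mm high from x = -80 to +10 mm, head 50 mm wide and 14 mm thick from x = +10 to +80 mm, bristles up to 25 mm above the underside. Origin: middle of its length, on the underside; z up. Grip the handle across y near x = -8 mm, which is near its balance point. 60 g (may vary by 20 percent). Starts on the table.
- red_lunchbox: Closed red lunchbox, 90 mm (x) by 130 mm (y), flat lid at 50 mm above its underside; a white carrying loop sticks out 17 mm from its far (+x) side, two white latches on its front (-x) side. Loose, 0.8 kg, standing on the display board. Origin: centre of its underside; z up. Its axes are parallel to the board's.
- blue_lunchbox: The same lunchbox in blue, standing on the board in line (along the board's y) with the red one, centres 280 mm apart, so that a 150 mm wide gap lies between them. Which of the two stands to the left changes. Origin: centre of its underside; z up.
- board: Birch plywood display board, fixed to the table, 200 mm (x) by 480 mm (y), 12 mm thick, its x pointing away from the robot. Origin: centre of its underside, on the table; z up. The lunchboxes stand 40 mm behind (+x of) its centre line, 140 mm to the left and right of its middle.
- cup: Loose green plastic cup, upright, 60 mm across and 70 mm high; to be left alone. Origin: centre of its underside.
- toy_car: Loose yellow toy car, 60 mm long along x, 34 mm wide over the wheels, 35 mm high; to be left alone. Origin: centre, at the wheels' underside.
- eraser: Loose white eraser in an orange sleeve, 27 x 50 x 15 mm; to be left alone. Origin: centre of its underside.
Mind the look-alikes: they are no part of the job. Leave any turquoise or yellow look-alike of the hairbrush alone. Of the things that look like the jigsaw, the smallest one is meant.

How it is judged (in metres and radians):
On the way, in this order (a step that is already met when the one before it is completed fails the run):
1. the jigsaw piece lies between the lunchboxes, let go (horizontal distance between jigsaw and red_lunchbox below 0.157 m and horizontal distance between jigsaw and blue_lunchbox below 0.157 m and x of jigsaw in the frame of red_lunchbox between -0.022 and 0.022 m and x of jigsaw in the frame of blue_lunchbox between -0.022 and 0.022 m and z of jigsaw in the frame of red_lunchbox between -0.004 and 0.005 m and angle between jigsaw's own z axis and vertical below 0.12 rad and contact force between the fingers and jigsaw below 0.1 N), for 0.2 s.
2. the whistle lies on the jigsaw piece, let go (horizontal distance between jigsaw and red_lunchbox below 0.157 m and horizontal distance between jigsaw and blue_lunchbox below 0.157 m and x of jigsaw in the frame of red_lunchbox between -0.022 and 0.022 m and x of jigsaw in the frame of blue_lunchbox between -0.022 and 0.022 m and z of jigsaw in the frame of red_lunchbox between -0.004 and 0.005 m and angle between jigsaw's own z axis and vertical below 0.12 rad and horizontal distance between whistle and jigsaw below 0.015 m and z of whistle in the frame of jigsaw between 0.011 and 0.02 m and angle between whistle's own z axis and vertical below 0.15 rad and contact force between the fingers and whistle below 0.1 N), for 0.2 s.
At the end, for the whole second after the job is handed in: Jigsaw on the board within 15 mm of midway and 22 mm of the boxes' line; whistle flat on it, within 15 mm; frog upright on the red lid, within 20 mm of its centre; brush in front of the blue box, head 2 to 52 mm clear, within 22 mm of centred and 0.22 rad of parallel; all released, at rest (all of step 2 and horizontal distance between frog and red_lunchbox below 0.02 m and z of frog in the frame of red_lunchbox between 0.045 and 0.056 m and angle between frog's own z axis and vertical below 0.2 rad and x of hairbrush in the frame of blue_lunchbox between -0.122 and -0.072 m and y of hairbrush in the frame of blue_lunchbox between -0.022 and 0.022 m and z of hairbrush in the frame of blue_lunchbox between -0.004 and 0.005 m and angle between the x axis of hairbrush and the y axis of blue_lunchbox, either way round below 0.22 rad and angle between hairbrush's own z axis and vertical below 0.15 rad and contact force between the fingers and jigsaw below 0.1 N and contact force between the fingers and frog below 0.1 N and contact force between the fingers and hairbrush below 0.1 N and linear speed of each of jigsaw, whistle, frog, hairbrush below 0.02 m/s); the robot touches nothing.
It fails at once if the red lunchbox is shifted by more than 20 mm (distance of red_lunchbox from where it was at the start of the episode above 0.02 m).
It fails at once if the blue lunchbox is shifted by more than 20 mm (distance of blue_lunchbox from where it was at the start of the episode above 0.02 m).
It fails at once if the cup is shifted by more than 20 mm (distance of cup from where it was at the start of the episode above 0.02 m).
It fails at once if the toy car is shifted by more than 20 mm (distance of toy_car from where it was at the start of the episode above 0.02 m).
It fails at once if the eraser is shifted by more than 20 mm (distance of eraser from where it was at the start of the episode above 0.02 m).
It also fails if it takes over 99 s, if anything falls off the work surface, if the arm or the gripper's body presses on something with over 40 N, if the wrist force passes 120 N, or if a joint passes its speed limit or range.

## Working session

There is one attempt and no reset: what is moved stays moved. The work goes in short steps, Python scripts to look and compute and a tool call to move; the robot and the scene stay as the last step left them, time stands still between calls to the robot, and variables do not carry over. Pictures are saved under pics/ and viewed, at most 18 in all, crops included, and the job is handed in when it is done.

Besides the shell and the picture viewer there is one more tool, called after "Emit:" as a command line: name --pt "numbers of a row" for each row, then --argument value for the rest. arm_command: Moves the arm, as the interface text tells. Its arguments: {"type":"object","properties":{"jaw":{"type":"array","items":{"type":"number"}},"translation":{"type":"array","items":{"type":"array","items":{"type":"number"}}},"yaw":{"type":"array","items":{"type":"number"}},"newtons":{"type":"number"}},"required":["jaw","translation","yaw"]}

```bash
mkdir -p pics && cat > h.py <<'E'
import numpy as np, cv2
from bench import r, imaging
def snap(n,fn=None):
    im=imaging.read_camera(n)
    if fn: cv2.imwrite('pics/'+fn,im[:,:,::-1])
    return im
def rays(n,uv,info=None):
    i=info or imaging.camera_info(n); K=np.array(i['mtx']);T=np.array(i['cam_to_world'])
    uv=np.atleast_2d(uv).astype(float)
    p=np.c_[(uv[:,0]-K[0,2])/K[0,0],(uv[:,1]-K[1,2])/K[1,1]]
    if n=='wrist':
        th=np.linalg.norm(p,axis=1,keepdims=True)+1e-12
        d=np.c_[p/th*np.sin(th),np.cos(th)]
    else: d=np.c_[p,np.ones(len(p))]
    return T[:3,3],d@T[:3,:3].T
def plane(n,uv,z,info=None):
    o,d=rays(n,uv,info); return o+d*((z-o[2])/d[:,2])[:,None]
def tri(n1,u1,n2,u2,i1=None,i2=None):
    o1,d1=rays(n1,u1,i1);o2,d2=rays(n2,u2,i2);d1=d1[0];d2=d2[0]
    s=np.linalg.lstsq(np.c_[d1,-d2],o2-o1,rcond=None)[0]
    a=o1+s[0]*d1;b=o2+s[1]*d2
    return (a+b)/2,np.linalg.norm(a-b)
E
python3 - <<'E'
from h import *
for n in('top','scene'):
    im=snap(n); cv2.imwrite(f'pics/{n}0.png',cv2.resize(im[:,:,::-1],(800,600),interpolation=cv2.INTER_CUBIC)); np.save(n+'0.npy',im)
    i=imaging.camera_info(n);print(n,np.round(i['mtx'],1).tolist(),np.round(i['cam_to_world'],3).tolist())
o=r.get_obs();print({k:np.round(v,3).tolist() for k,v in o.items()})
E
```

```text
top [[432.0, 0.0, 257.9], [0.0, 432.0, 204.2], [0.0, 0.0, 1.0]] [[-0.026, -0.987, 0.159, 261.43], [-1.0, 0.024, -0.014, 117.758], [0.01, -0.16, -0.987, 1440.303], [0.0, 0.0, 0.0, 1.0]]
scene [[414.6, 0.0, 261.2], [0.0, 414.6, 192.5], [0.0, 0.0, 1.0]] [[0.538, 0.442, -0.718, 1271.575], [0.843, -0.305, 0.444, -366.795], [-0.023, -0.843, -0.537, 645.338], [0.0, 0.0, 0.0, 1.0]]
{'time': 0.1, 'qpos': [1.181, 0.259, 0.021, 1.334, -0.0, 1.418], 'joint_vel': [-0.0, -0.001, 0.0, 0.001, -0.001, 0.001], 'tau': [0.004, -55.67, 34.507, 0.012, -0.0, 0.0], 'position': [128.922, 534.44, 249.739], 'ee_rot': [[-0.972, 0.235, -0.0], [0.235, 0.972, -0.001], [0.0, -0.001, -1.0]], 'force': [-0.112, 0.599, -1.134], 'ft_torque': [0.007, 0.027, -0.009], 'grip_force': 0.0, 'finger_gap': 85.454}
```

View pics/top0.png

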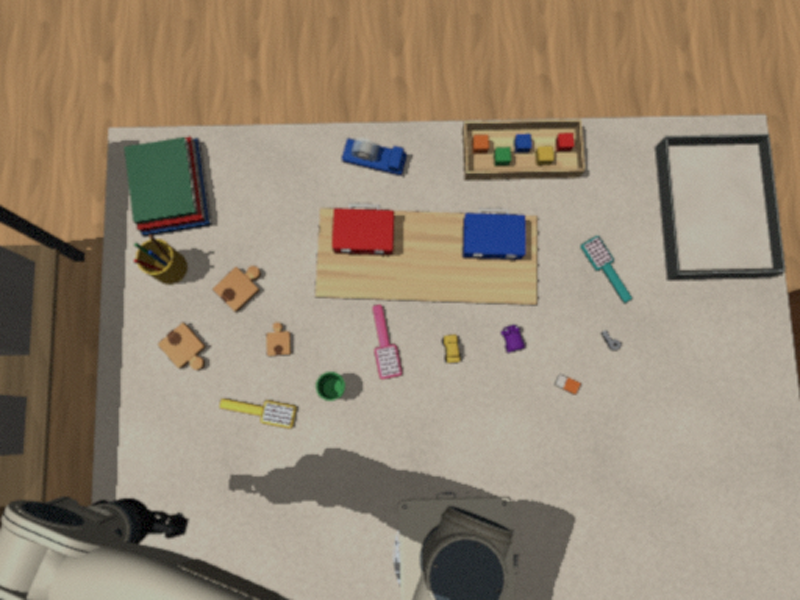

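View pics/scene0.png

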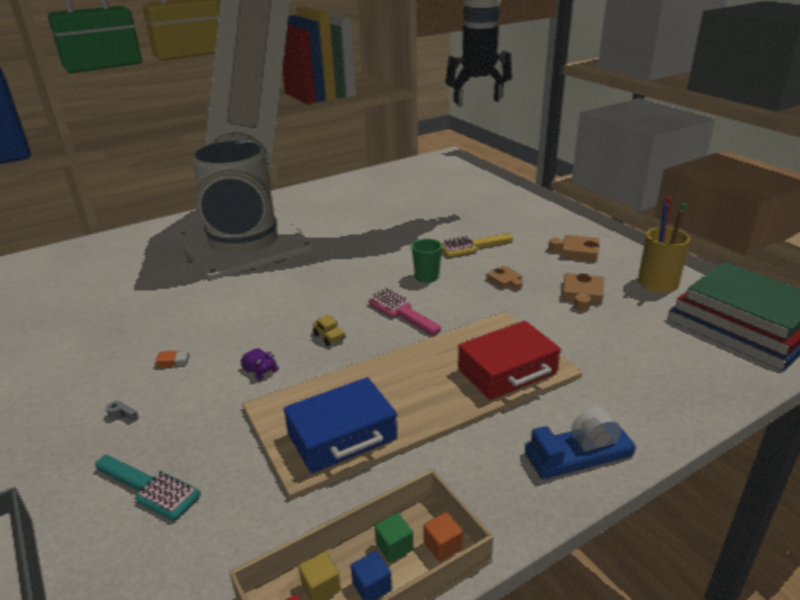

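The top view (800x600) shows these things:
- **Jigsaw lookalikes:** (278,341) small, (237,288) large, (182,346) large. I choose the small one at (278,341).
- **Brush lookalikes:** pink (385,343), yellow (262,410), turquoise (606,268). I choose the pink one.
- **Single items:** whistle (612,341), frog (513,338), red box (364,231), blue box (495,236).

Next I'll measure all of these and check a close crop.

```bash
cat > m.py <<'E'
from h import *
P={}
for n in('top','scene'):
    im=np.load(n+'0.npy'); hsv=cv2.cvtColor(im,cv2.COLOR_RGB2HSV)
    R=dict(red=((0,170,60),(6,255,255)),blue=((110,150,40),(125,255,255)),pink=((160,120,60),(175,255,255)),purple=((130,120,30),(150,255,255)),jig=((8,110,90),(16,220,255)),yellow=((22,120,60),(30,255,255)),green=((60,120,30),(80,255,255)))
    for k,(a,b) in R.items():
        m=cv2.inRange(hsv,a,b); N,l,s,c=cv2.connectedComponentsWithStats(m)
        for j in range(1,N):
            if s[j,4]>60 and s[j,4]<4000 :
                w=plane(n,c[j],10)[0]
                if 150<w[0]<850 and -450<w[1]<500: print(n,k,s[j,4],c[j].round(1),w[:2].round())
E
python3 m.py; python3 - <<'E'
from h import *
im=np.load('top0.npy')
a=im[150:285,90:225];b=im[185:260,270:420]
cv2.imwrite('pics/c1.png',cv2.resize(a[:,:,::-1],(590,590),interpolation=cv2.INTER_CUBIC))
print(plane('top',[[612/1.5625,341/1.5625]],9).round(), plane('top',np.array([[568,384],[452,348],[330,386]])/1.5625,12).round())
print(plane('top',np.array([[321,208],[537,216],[536,304],[316,297]])/1.5625,12).round(1))
E
```

```text
top red 978 [232.1 147.1] [692. 180.]
top blue 1009 [315.9 150.2] [ 675. -107.]
top pink 110 [243.9 207.1] [484. 144.]
top purple 146 [328.  216.5] [ 445. -136.]
top jig 440 [151.8 183.4] [572. 453.]
top jig 203 [178.1 219.1] [448. 364.]
top jig 70 [365.6 246.5] [ 342. -256.]
top yellow 141 [288.7 222.9] [427.  -4.]
top yellow 154 [155.1 260.2] [314. 438.]
top green 214 [211.3 246.6] [354. 254.]
scene red 1572 [324.  226.9] [647. 202.]
scene blue 2376 [216.4 269.1] [633. -94.]
scene pink 261 [262.2 202.7] [468. 132.]
scene purple 237 [164.9 231.8] [ 440. -139.]
scene jig 127 [323.6 176.5] [453. 362.]
scene jig 295 [372.7 183.6] [567. 453.]
scene jig 82 [106.  227.9] [ 339. -259.]
scene yellow 207 [307.3 156.2] [321. 403.]
scene yellow 178 [210.4 210.1] [419.  -2.]
scene yellow 583 [204. 369.] [ 842. -226.]
scene green 359 [272.6 165.6] [309. 274.]
scene green 457 [251.7 343.2] [ 842. -130.]
[[ 434. -350.    9.]] [[ 344. -249.   12.]
 [ 427.   -6.   12.]
 [ 353.  254.   12.]]
[[ 743.5  270.8   12. ]
 [ 714.6 -204.2   12. ]
 [ 517.8 -190.7   12. ]
 [ 544.4  282.8   12. ]]
```

View pics/c1.png

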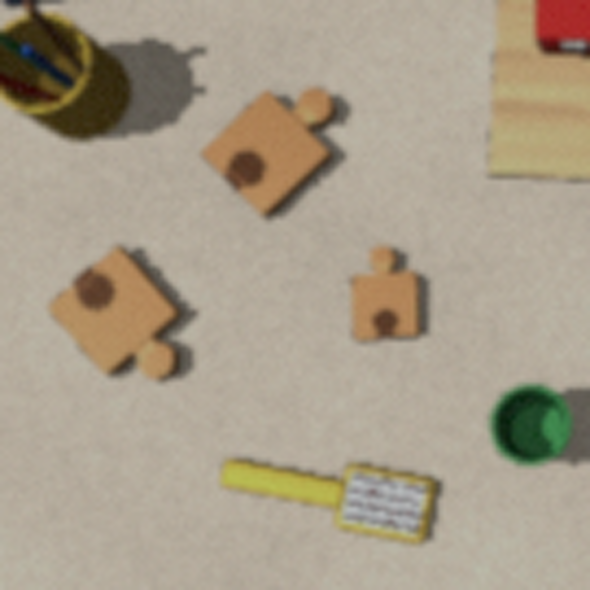

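Small piece confirmed at crop (385,300), with its knob pointing away from the robot. I'll move above it for a wrist view.

```bash
cat > go.py <<'E'
from h import *
import sys
def go(x,y,z,hd=None):
    """hd: world heading (deg) of tool x; prints translation (tool axes, m) and yaw"""
    o=r.get_obs();R=np.array(o['ee_rot']);p=np.array(o['position'])
    t=R.T@(np.array([x,y,z])-p)/1000
    h=np.degrees(np.arctan2(R[1,0],R[0,0]))
    print('from',p.round(1),'hd',round(h,2),'gap',round(o['finger_gap'],1),'t',round(o['time'],1),'-> trans',t.round(4).tolist(),'yaw',None if hd is None else round((h-hd+180)%360-180,2))
if __name__=='__main__': go(*map(float,sys.argv[1:]))
E
python3 go.py 430 364 200 180
```

```text
from [128.9 534.4 249.7] hd 166.43 gap 85.5 t 0.1 -> trans [-0.3327, -0.095, 0.0498] yaw -13.57
```

Emit:
arm_command --jaw '[1,1,1,1,1,1,1,1,1,1,1]' --pt "-0.333 -0.095 0.05" --pt "-0.333 -0.095 0.05" --pt "-0.333 -0.095 0.05" --pt "-0.333 -0.095 0.05" --pt "-0.333 -0.095 0.05" --pt "-0.333 -0.095 0.05" --pt "-0.333 -0.095 0.05" --pt "-0.333 -0.095 0.05" --pt "-0.333 -0.095 0.05" --pt "-0.333 -0.095 0.05" --pt "-0.333 -0.095 0.05" --yaw '[-13.6,-13.6,-13.6,-13.6,-13.6,-13.6,-13.6,-13.6,-13.6,-13.6,-13.6]' --newtons 30

```text
time: 1.2
position: [429.3, 365.0, 200.6]
ee_rot: [[-1.0, -0.002, 0.0], [-0.002, 1.0, 0.0], [-0.0, 0.0, -1.0]]
force: [0.3, -0.0, 1.2]
finger_gap: 85.5
grip_force: 0.0
```

```bash
python3 - <<'E'
from h import *
i=imaging.camera_info('wrist');im=snap('wrist','w1.png');np.save('w1.npy',im)
print(np.round(i['mtx'],1).tolist(),np.round(i['cam_to_world'],3).tolist(),r.get_obs()['position'])
E
```

```text
[[297.3, 0.0, 258.6], [0.0, 297.3, 187.7], [0.0, 0.0, 1.0]] [[-0.003, 0.96, 0.279, 357.865], [1.0, 0.003, 0.0, 365.113], [-0.001, 0.279, -0.96, 323.363], [0.0, 0.0, 0.0, 1.0]] [429.32897254 365.05933964 200.70408834]
```

View pics/w1.png

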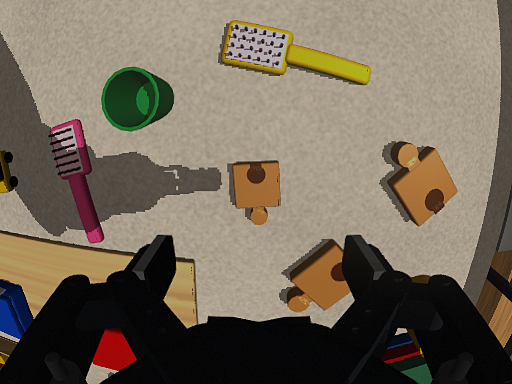

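The wrist view shows the piece at (257,190) with its knob at (259,216), and the pink brush at (78,180). Now fitting the jigsaw.

```bash
python3 - <<'E'
from h import *
i=imaging.camera_info('wrist');im=np.load('w1.npy');hsv=cv2.cvtColor(im,cv2.COLOR_RGB2HSV)
m=cv2.inRange(hsv,(5,100,20),(20,255,255)); m[:, :215]=0;m[:,300:]=0;m[:145]=0;m[230:]=0
m=cv2.morphologyEx(m,cv2.MORPH_CLOSE,np.ones((7,7)))
o=cv2.morphologyEx(m,cv2.MORPH_OPEN,np.ones((25,25)))
for k,mm in(('all',m),('sq',o)):
    c=max(cv2.findContours(mm,0,2)[0],key=cv2.contourArea)[:,0]
    print(k,c.min(0),c.max(0))
    w=plane('wrist',c,15,i)[:,:2].astype(np.float32); rc=cv2.minAreaRect(w);print(np.round(rc[0],1),np.round(rc[1],1),round(rc[2],1))
# height: square top centre in wrist and top
M=cv2.moments(o,True);u=(M['m10']/M['m00'],M['m01']/M['m00'])
t=np.load('top0.npy');h2=cv2.cvtColor(t,cv2.COLOR_RGB2HSV);m2=cv2.inRange(h2,(5,90,20),(20,255,255));m2[:, :165]=0;m2[:,195:]=0;m2[:200]=0;m2[240:]=0
m2=cv2.morphologyEx(m2,cv2.MORPH_CLOSE,np.ones((3,3)));
o2=cv2.morphologyEx(m2,cv2.MORPH_OPEN,np.ones((9,9)));M=cv2.moments(o2,True);u2=(M['m10']/M['m00'],M['m01']/M['m00'])
print(u,u2,tri('wrist',u,'top',u2,i))
crop=im[140:235,210:305];cv2.imwrite('pics/c2.png',cv2.resize(crop[:,:,::-1],(570,570)))
E
```

```text
all [232 161] [280 224]
[454.5 363.6] [71.9 49.3] 3.7
sq [234 162] [279 207]
[444.6 363.2] [50.5 49.2] 0.3
(256.48413860419714, 184.39970717423134) (178.0681818181818, 219.1590909090909) (array([447.71363119, 363.80975544,   5.23412818]), np.float64(2.5821642681660752))
```

View pics/c2.png

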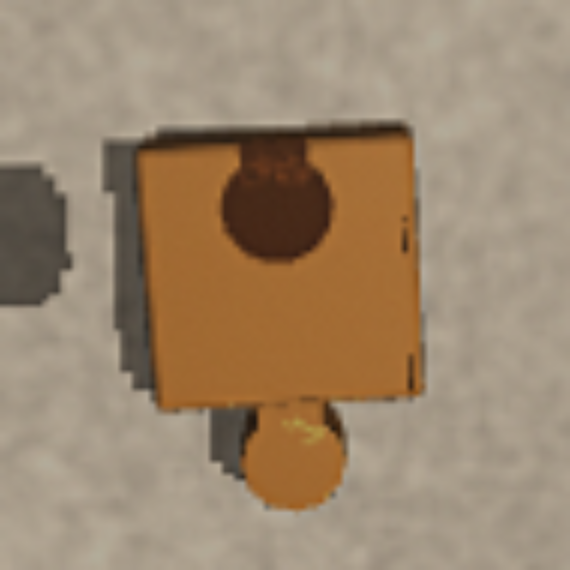

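```bash
python3 - <<'E'
from h import *
i=imaging.camera_info('wrist')
c=np.array([[138,148],[411,133],[423,396],[160,410],[294,456]])/6+[210-.5,140-.5]
w=plane('wrist',c,15,i)[:,:2];print(w.round(1),w[:4].mean(0).round(1))
d=(w[2]+w[3]-w[0]-w[1]);print(np.degrees(np.arctan2(d[1],d[0])), np.linalg.norm(d)/2, np.linalg.norm(w[1]-w[0]))
# wrist offset of camera re TCP
E
python3 go.py 447 364 110 180
```

```text
[[421.7 337.6]
 [418.9 385.8]
 [468.  389. ]
 [470.9 340.6]
 [479.9 365.4]] [444.9 363.3]
3.6797165109711583 49.24889718774693 48.28260812225403
from [429.3 365.1 200.7] hd -179.86 gap 85.9 t 1.2 -> trans [-0.0176, -0.0011, 0.0907] yaw 0.14
```

Emit:
arm_command --jaw '[1,1,1,1,1]' --pt "-0.017 -0.002 0.09" --pt "-0.017 -0.002 0.09" --pt "-0.017 -0.002 0.09" --pt "-0.017 -0.002 0.09" --pt "-0.017 -0.002 0.09" --yaw '[-3.5,-3.5,-3.5,-3.5,-3.5]'

```text
time: 1.75
position: [447.8, 363.2, 112.7]
ee_rot: [[-0.998, -0.062, 0.003], [-0.062, 0.998, 0.002], [-0.003, 0.001, -1.0]]
force: [-0.3, 0.6, 0.8]
finger_gap: 85.4
grip_force: 0.0
```

```bash
python3 - <<'E'
from h import *
i=imaging.camera_info('wrist');im=snap('wrist');np.save('w2.npy',im)
print(r.get_obs()['position'])
T=np.array(i['cam_to_world']);uv=[]
crop=im[150:300,180:340];cv2.imwrite('pics/c3.png',cv2.resize(crop[:,:,::-1],(640,600)))
E
python3 go.py 446 363.5 20 -176.3
```

```text
[447.89428057 363.14109126 112.74718301]
from [447.9 363.1 112.7] hd -176.43 gap 85.7 t 1.8 -> trans [0.0022, 0.0003, 0.0927] yaw -0.13
```

View pics/c3.png

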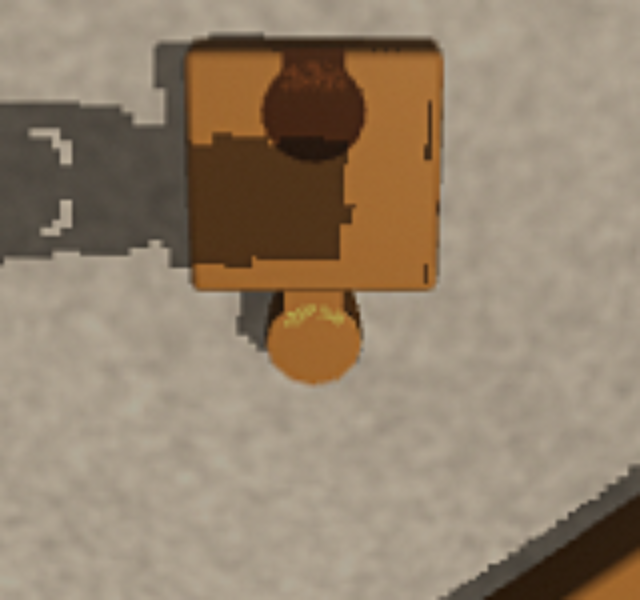

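```bash
python3 - <<'E'
from h import *
i=imaging.camera_info('wrist')
i1=dict(mtx=i['mtx'],cam_to_world=[[-0.003,0.96,0.279,357.865],[1,0.003,0,365.113],[-0.001,0.279,-0.96,323.363],[0,0,0,1]])
a=np.array([[138,148],[411,133],[423,396],[160,410],[294,456]])/6+[209.5,139.5]
b=np.array([[187,53],[441,53],[437,290],[194,290],[315,344]])/4+[179.5,149.5]
P=[]
for u,v in zip(a,b):
    p,e=tri('wrist',u,'wrist',v,i1,i);P.append(p);print(p.round(1),e.round(1))
w=plane('wrist',b,15,i)[:,:2];print(w[:4].mean(0).round(1),np.mean(P[:4],0).round(1));d=w[2]+w[3]-w[0]-w[1];print(np.degrees(np.arctan2(d[1],d[0])),np.linalg.norm(d)/2)
E
```

```text
[406.9 344.2  88. ] 1.0
[419.9 385.8  11.7] 1.0
[465.8 388.4  20.7] 0.0
[467.9 341.   22.7] 0.1
[471.5 365.   36. ] 0.4
[445.5 363.1] [440.1 364.9  35.8]
3.9602431713173765 48.537239276979236
```

Emit:
arm_command --jaw '[1,1,1,1,1,1,-1,-1,-1,-1,-1,-1,-1,-1]' --pt "0.0024 0 0.045" --pt "0.0024 0 0.08" --pt "0.0024 0 0.092" --pt "0.0024 0 0.092" --pt "0.0024 0 0.092" --pt "0.0024 0 0.092" --pt "0.0024 0 0.092" --pt "0.0024 0 0.092" --pt "0.0024 0 0.092" --pt "0.0024 0 0.092" --pt "0.0024 0 0.092" --pt "0.0024 0 0.092" --pt "0.0024 0 0.092" --pt "0.0024 0 0.092" --yaw '[0,0,0,0,0,0,0,0,0,0,0,0,0,0]' --newtons 30

```text
time: 3.2
position: [445.3, 362.2, 19.0]
ee_rot: [[-0.998, -0.062, 0.001], [-0.062, 0.998, 0.001], [-0.001, 0.001, -1.0]]
force: [-1.6, -1.2, 5.8]
finger_gap: 49.2
grip_force: 30.6
```

```bash
python3 go.py 610 40 190 176.5
```

```text
from [445.3 362.2  19. ] hd -176.47 gap 49.2 t 3.2 -> trans [-0.1447, -0.3316, -0.171] yaw 7.03
```

Emit:
arm_command --jaw '[-1,-1,-1,-1,-1,-1,-1,-1,-1,-1,-1,-1,-1,-1]' --pt "0 0 -0.05" --pt "0 0 -0.1" --pt "0 0 -0.171" --pt "-0.145 -0.332 -0.171" --pt "-0.145 -0.332 -0.171" --pt "-0.145 -0.332 -0.171" --pt "-0.145 -0.332 -0.171" --pt "-0.145 -0.332 -0.171" --pt "-0.145 -0.332 -0.171" --pt "-0.145 -0.332 -0.171" --pt "-0.145 -0.332 -0.171" --pt "-0.145 -0.332 -0.171" --pt "-0.145 -0.332 -0.171" --pt "-0.145 -0.332 -0.171" --yaw '[0,0,0,7,7,7,7,7,7,7,7,7,7,7]'

```text
time: 4.6
position: [609.6, 41.0, 189.4]
ee_rot: [[-0.998, 0.059, -0.0], [0.059, 0.998, 0.0], [0.0, 0.0, -1.0]]
force: [-0.1, 0.7, -0.2]
finger_gap: 49.1
grip_force: 32.3
```

```bash
python3 - <<'E'
from h import *
t=np.load('top0.npy');s=np.load('scene0.npy')
# board corners from top: wood mask
hsv=cv2.cvtColor(t,cv2.COLOR_RGB2HSV);
for k,(a,b) in dict(red=((0,150,120),(6,255,255)),blue=((108,150,100),(125,255,255))).items():
    m=cv2.inRange(hsv,a,b);m[:130]=0;m[175:]=0
    m=cv2.morphologyEx(m,cv2.MORPH_OPEN,np.ones((5,5)))
    c=max(cv2.findContours(m,0,2)[0],key=cv2.contourArea)[:,0]
    w=plane('top',c,62)[:,:2].astype(np.float32);rc=cv2.minAreaRect(w);print(k,np.round(rc[0],1),np.round(rc[1],1),round(rc[2],1))
a=t[125:200,195:350];cv2.imwrite('pics/c4.png',cv2.resize(a[:,:,::-1],(775,375),interpolation=cv2.INTER_CUBIC))
i=imaging.camera_info('wrist');np.save('w3T.npy',i['cam_to_world']);im=snap('wrist','w3.png');np.save('w3.npy',im);print(np.round(i['cam_to_world'],4).tolist())
E
```

```text
red [678.9 178.2] [125.7  85.5] 88.7
blue [662.1 -99.3] [126.2  85.6] 87.7
[[0.0579, 0.9587, 0.2785, 538.3103], [0.9983, -0.0555, -0.0168, 45.4453], [-0.0006, 0.279, -0.9603, 312.1261], [0.0, 0.0, 0.0, 1.0]]
```

View pics/c4.png

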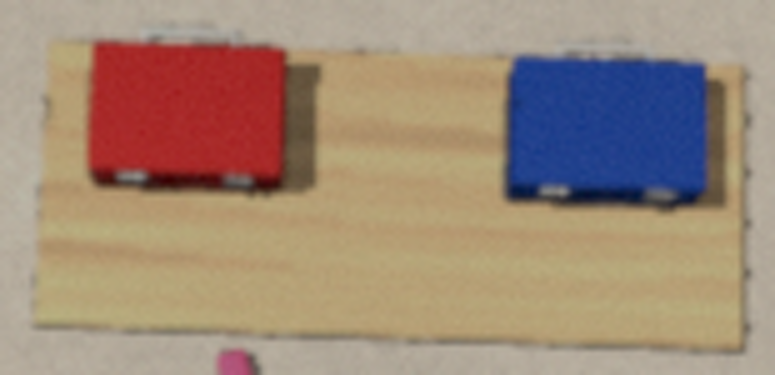

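View pics/w3.png

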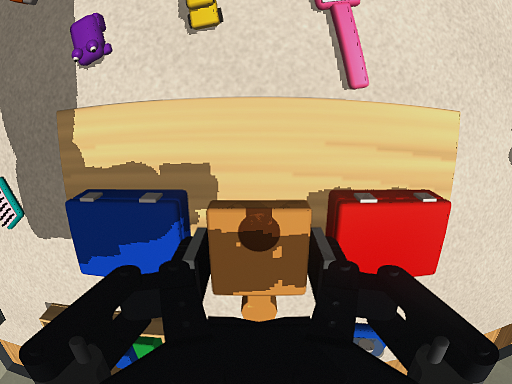

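c4 shows the board, the lids and the red/blue layout. w3 shows the board's near corners at (57,112) and (460,111), the red lid at (388,238) and the blue lid at (130,235). Now cross-checking across the two views.

```bash
python3 - <<'E'
from h import *
i=imaging.camera_info('wrist')
off=lambda p:np.array(p)/5+[195-.4,125-.4]
B=plane('top',off([[50,42],[743,65],[743,350],[35,327]]),12);print('board top',B.round(1).tolist(),B.mean(0).round(1))
W=plane('wrist',[[57,112],[460,111]],12,i);print('board near corners wrist R,L',W.round(1).tolist())
for n,a,b in(('nearR',[743,350],[57,112]),('nearL',[35,327],[460,111])): print(n,[np.round(x,1) for x in tri('top',off([a]),'wrist',b,None,i)])
im=np.load('w3.npy');hsv=cv2.cvtColor(im,cv2.COLOR_RGB2HSV)
for k,a,b in(('red',(0,150,180),(6,255,255)),('blue',(105,150,60),(125,255,255))):
    m=cv2.inRange(hsv,a,b);m[290:]=0
    m=cv2.morphologyEx(m,cv2.MORPH_OPEN,np.ones((5,5)))
    c=max(cv2.findContours(m,0,2)[0],key=cv2.contourArea)[:,0]
    print(k,c.min(0),c.max(0))
    # column extents at front rows
    for row in(200,210,220,240):
        x=c[abs(c[:,1]-row)<=1,0];print(row,x.min() if len(x) else None,x.max() if len(x) else None)
a=im[185:285,60:190];b=im[185:285,322:452]
cv2.imwrite('pics/c5.png',cv2.resize(np.hstack([a,b])[:,:,::-1],(780,300)))
E
```

```text
board top [[744.0, 273.6, 12.0], [717.0, -202.7, 12.0], [517.7, -191.3, 12.0], [544.7, 284.9, 12.0]] [630.8  41.1  12. ]
board near corners wrist R,L [[519.1, -191.5, 12.0], [545.2, 282.3, 12.0]]
nearR [array([ 518.4, -191.7,   11.2]), np.float64(1.3)]
nearL [array([545.4, 285.3,   8.2]), np.float64(0.2)]
red [338 203] [450 275]
200 None None
210 449 450
220 445 446
240 442 443
blue [ 66 200] [186 275]
200 66 137
210 66 67
220 68 182
240 73 180
```

View pics/c5.png

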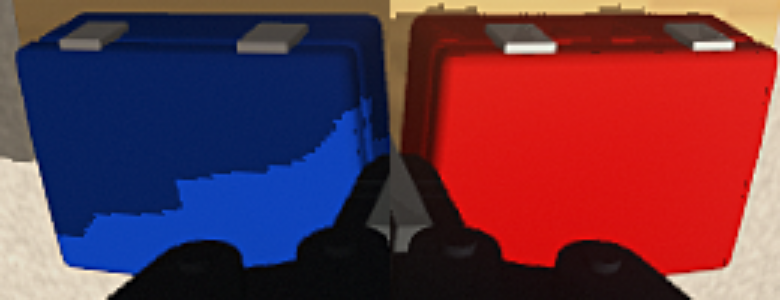

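```bash
python3 - <<'E'
from h import *
i=imaging.camera_info('wrist')
bl=np.array([[18,52],[352,52],[62,264]])/3+[59.7,184.7]; rd=np.array([[385,52],[47,52],[332,272]])/3+[321.7,184.7]
off=lambda p:np.array(p)/5+[194.6,124.6]
tb=off([[703,188],[508,184],[705,66]]); trd=off([[92,170],[282,177],[95,42]])
for n,w,t,s in(('blue',bl,tb,-1),('red',rd,trd,1)):
    for a,b in zip(w,t): print(n,'wrist62',plane('wrist',a,62,i)[0].round(1),'top62',plane('top',b,62)[0].round(1),'tri',[np.round(x,1) for x in tri('wrist',a,'top',b,i)])
    Wc=plane('wrist',w,62,i)[:,:2];print('centre wrist',((Wc[1]+Wc[2])/2).round(1))
    Wc=plane('top',t,62)[:,:2];print('centre top',((Wc[1]+Wc[2])/2).round(1))
# jigsaw knob heading & jigsaw in hand
E
```

```text
blue wrist62 [ 614.9 -160.5   62. ] top62 [ 617.6 -160.3   62. ] tri [array([ 616.1, -160.2,   62.6]), np.float64(2.6)]
blue wrist62 [620.3 -33.9  62. ] top62 [623.3 -32.   62. ] tri [array([620.2, -31.8,  67.4]), np.float64(3.4)]
blue wrist62 [ 700.5 -168.5   62. ] top62 [ 700.9 -166.2   62. ] tri [array([ 699.3, -165.9,   64.8]), np.float64(1.4)]
centre wrist [ 660.4 -101.2]
centre top [662.1 -99.1]
red wrist62 [637.8 238.9  62. ] top62 [639.  241.2  62. ] tri [array([639.5, 241.5,  58.6]), np.float64(0.7)]
red wrist62 [628.6 112.1  62. ] top62 [631.4 116.5  62. ] tri [array([635.6, 116.6,  44.3]), np.float64(1.1)]
red wrist62 [726.4 233.3  62. ] top62 [726.5 238.4  62. ] tri [array([729.7, 238.3,  55.9]), np.float64(2.5)]
centre wrist [677.5 172.7]
centre top [678.9 177.4]
```

Emit:
arm_command --jaw '[-1,-1,-1,-1,-1,-1,-1,-1,-1,-1,-1,-1]' --pt "-0.03 0.001 0.02" --pt "-0.061 0.0016 0.05" --pt "-0.061 0.0016 0.09" --pt "-0.061 0.0016 0.12" --pt "-0.061 0.0016 0.14" --pt "-0.061 0.0016 0.15" --pt "-0.061 0.0016 0.154" --pt "-0.061 0.0016 0.156" --pt "-0.061 0.0016 0.157" --pt "-0.061 0.0016 0.157" --pt "-0.061 0.0016 0.157" --pt "-0.061 0.0016 0.157" --yaw '[0,0,0,0,0,0,0,0,0,0,0,0]'

```text
time: 5.85
position: [671.4, 37.4, 32.8]
ee_rot: [[-0.998, 0.061, 0.001], [0.061, 0.998, -0.0], [-0.001, -0.0, -1.0]]
force: [-0.1, -0.2, 0.1]
finger_gap: 49.3
grip_force: 32.3
```

Emit:
arm_command --jaw '[-1,-1,-1,0.5,0.5,0.5,0.5,0.5,0.5,0.5,0.5,0.5]' --pt "0 0.0015 0.001" --pt "0 0.0015 0.0015" --pt "0 0.0015 0.0015" --pt "0 0.0015 0.001" --pt "0 0.0015 0.001" --pt "0 0.0015 0.001" --pt "0 0.0015 -0.02" --pt "0 0.0015 -0.06" --pt "0 0.0015 -0.1" --pt "0 0.0015 -0.15" --pt "0 0.0015 -0.16" --pt "0 0.0015 -0.16" --yaw '[0,0,0,0,0,0,0,0,0,0,0,0]'

```text
time: 7.05
position: [672.2, 38.9, 194.7]
ee_rot: [[-0.998, 0.06, 0.005], [0.06, 0.998, -0.0], [-0.005, -0.0, -1.0]]
force: [-0.3, 0.2, -1.0]
finger_gap: 64.1
grip_force: 0.0
```

```bash
python3 go.py 420 -350 190 180
```

```text
from [672.2  38.9 194.7] hd 176.53 gap 64.1 t 7.0 -> trans [0.2283, -0.4035, 0.0037] yaw -3.47
```

Emit:
arm_command --jaw '[0.5,0.5,0.5,0.5,0.5,0.5,0.5,0.5,0.5,0.5,0.5,0.5,0.5,0.5]' --pt "0.228 -0.404 0" --pt "0.228 -0.404 0" --pt "0.228 -0.404 0" --pt "0.228 -0.404 0" --pt "0.228 -0.404 0" --pt "0.228 -0.404 0" --pt "0.228 -0.404 0" --pt "0.228 -0.404 0" --pt "0.228 -0.404 0" --pt "0.228 -0.404 0" --pt "0.228 -0.404 0" --pt "0.228 -0.404 0" --pt "0.228 -0.404 0" --pt "0.228 -0.404 0" --yaw '[-3.5,-3.5,-3.5,-3.5,-3.5,-3.5,-3.5,-3.5,-3.5,-3.5,-3.5,-3.5,-3.5,-3.5]'

```text
time: 8.45
position: [420.0, -349.2, 192.1]
ee_rot: [[-1.0, -0.003, -0.0], [-0.003, 1.0, 0.0], [0.0, 0.0, -1.0]]
force: [0.4, 0.0, 0.3]
finger_gap: 63.9
grip_force: 0.0
```

```bash
python3 - <<'E'
from h import *
i=imaging.camera_info('wrist');np.save('w4T.npy',i['cam_to_world']);im=snap('wrist');np.save('w4.npy',im);t=snap('top');np.save('top1.npy',t)
hsv=cv2.cvtColor(t,cv2.COLOR_RGB2HSV)
a=im[130:230,200:330];b=t[125:200,195:350]
o=np.zeros((600,800,3),np.uint8);o[:400,:520]=cv2.resize(a,(520,400),interpolation=cv2.INTER_CUBIC)
o[400:,:]=cv2.resize(b[:39],(800,200),interpolation=cv2.INTER_CUBIC);o[:200,530:]=cv2.resize(im,(267,200))[:,:]if 0 else cv2.resize(im,(270,200))
cv2.imwrite('pics/c6.png',o[:,:,::-1])
E
```

```text
(no output)
```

View pics/c6.png

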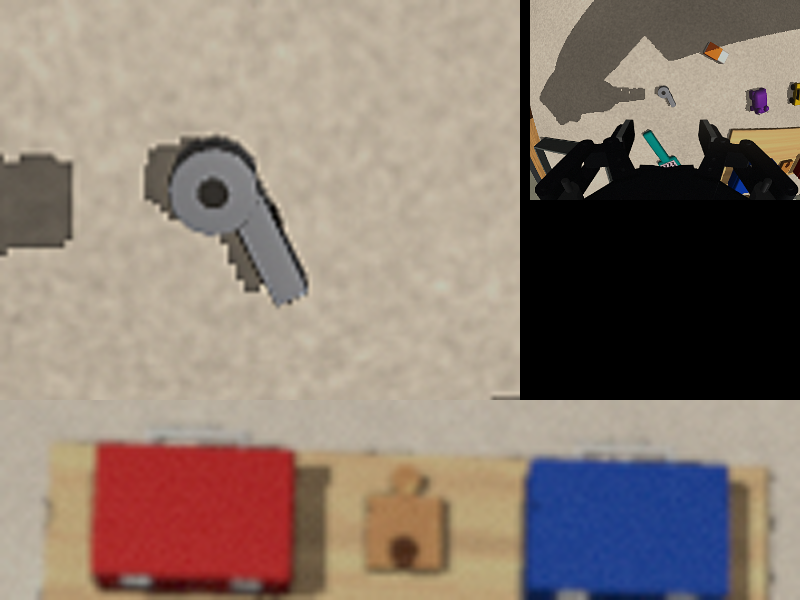

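Crop c6: the whistle barrel is at (212,190) in the crop, and its mouthpiece points to (290,295). The bottom strip shows the jigsaw between the boxes.

```bash
python3 - <<'E'
from h import *
i=imaging.camera_info('wrist')
f=lambda p:np.array(p,float)/4+[199.6,129.6]
q=f([[212,192],[240,236],[275,304],[259,186],[307,288]])
w=plane('wrist',q,18,i);print(w.round(1).tolist())
for a,b in((1,2),(3,4)):
    d=w[b]-w[a];print(np.degrees(np.arctan2(d[1],d[0])))
t=np.load('top0.npy');g=t[200:235,375:410].astype(int)
m=((g.max(2)<150)&(np.ptp(g,axis=2)<25)).astype(np.uint8);ys,xs=np.nonzero(m);print(len(xs),xs.mean()+375,ys.mean()+200)
mw=np.load('w4.npy')[155:215,225:285].astype(int); mm=(mw[...,2]>=mw[...,0]-4)&(mw.max(2)>90);Y,X=np.nonzero(mm);u=(X.mean()+225,Y.mean()+155);print(len(X),u)
print(tri('wrist',u,'top',(xs.mean()+375,ys.mean()+200),i))
# jigsaw in top1 : square corners from c6 (scale 800/155, 200/39)
s=lambda p:np.array(p,float)/[800/155,200/39]+[194.6,124.6]-np.array([0,400/(200/39)])
j=plane('top',s([[367,496],[447,500],[445,572],[366,570]]),27);print('jig',j.round(1).tolist(),j.mean(0).round(1))
print('lids',plane('top',s([[294,451],[528,461]]),62).round(1).tolist())
E
```

```text
[[424.1, -355.5, 18.0], [435.9, -348.3, 18.0], [454.6, -338.9, 18.0], [422.4, -343.4, 18.0], [450.1, -330.5, 18.0]]
26.524557192810533
25.040222379633423
95 390.6736842105263 218.33684210526314
523 (np.float64(258.78393881453155), np.float64(183.7399617590822))
(array([ 434.76251575, -348.99324389,    2.1139575 ]), np.float64(0.550173121067308))
jig [[697.9, 65.2, 27.0], [694.0, 12.7, 27.0], [645.0, 15.7, 27.0], [647.5, 67.3, 27.0]] [671.1  40.2  27. ]
lids [[718.3, 112.6, 62.0], [708.3, -37.7, 62.0]]
```

Emit:
arm_command --jaw '[0.5,0.5,0.5,0.5,0.5,0.5]' --pt "-0.004 -0.0063 0.05" --pt "-0.004 -0.0063 0.092" --pt "-0.004 -0.0063 0.092" --pt "-0.004 -0.0063 0.092" --pt "-0.004 -0.0063 0.092" --pt "-0.004 -0.0063 0.092" --yaw '[-8,-16,-24,-26,-26,-26]'

```text
time: 9.15
position: [423.7, -356.5, 100.5]
ee_rot: [[-0.899, -0.438, 0.0], [-0.438, 0.899, -0.0], [-0.0, -0.0, -1.0]]
force: [-0.2, 0.3, -0.5]
finger_gap: 63.8
grip_force: 0.0
```

```bash
python3 - <<'E'
from h import *
i=imaging.camera_info('wrist');im=snap('wrist')
g=im[120:260,180:340].astype(int);mm=((g[...,2]>=g[...,0]-4)&(g.max(2)>90)).astype(np.uint8)
mm=cv2.morphologyEx(mm,cv2.MORPH_CLOSE,np.ones((9,9)))
N,l,s,c=cv2.connectedComponentsWithStats(mm);k=1+s[1:,4].argmax();m=(l==k).astype(np.uint8);print(s[k],c[k]+[180,120])
d=cv2.distanceTransform(np.pad(m,1),cv2.DIST_L2,5)[1:-1,1:-1];v=d.max();Y,X=np.nonzero(d>v-.7);u=np.array([X.mean()+180,Y.mean()+120]);print('barrel px',u,v)
print(plane('wrist',u,18,i))
i1=dict(mtx=i['mtx'],cam_to_world=np.load('w4T.npy'))
print(tri('wrist',np.array([212,192])/4+[199.6,129.6],'wrist',u,i1,i))
# axis: PCA of mouthpiece part
ys,xs=np.nonzero(m);p=plane('wrist',np.c_[xs+180,ys+120],17,i)[:,:2];b=plane('wrist',u,18,i)[0,:2];q=p[np.linalg.norm(p-b,axis=1)>15];q0=q-q.mean(0);e=np.linalg.svd(q0,full_matrices=False)[2][0];print('heading',np.degrees(np.arctan2(*(e*np.sign(e@(q.mean(0)-b)))[::-1])))
E
python3 go.py 424 -355.5 20 -154
```

```text
[ 64  75  32  52 792] [263.62121212 218.91414141]
barrel px [266.36363636 215.18181818] 7.0
[[ 429.57746473 -346.80219994   18.        ]]
(array([ 414.49335632, -354.66844428,   59.37693835]), np.float64(1.903507216953873))
heading 51.71005809280568
from [ 423.6 -356.6  100.6] hd -154.01 gap 63.9 t 9.2 -> trans [-0.0008, 0.0009, 0.0806] yaw -0.01
```

```bash
python3 - <<'E'
from h import *
im=snap('wrist');cv2.imwrite('pics/c7.png',cv2.resize(im[150:270,180:340][:,:,::-1],(800,600),interpolation=cv2.INTER_CUBIC))
E
```

```text
(no output)
```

View pics/c7.png

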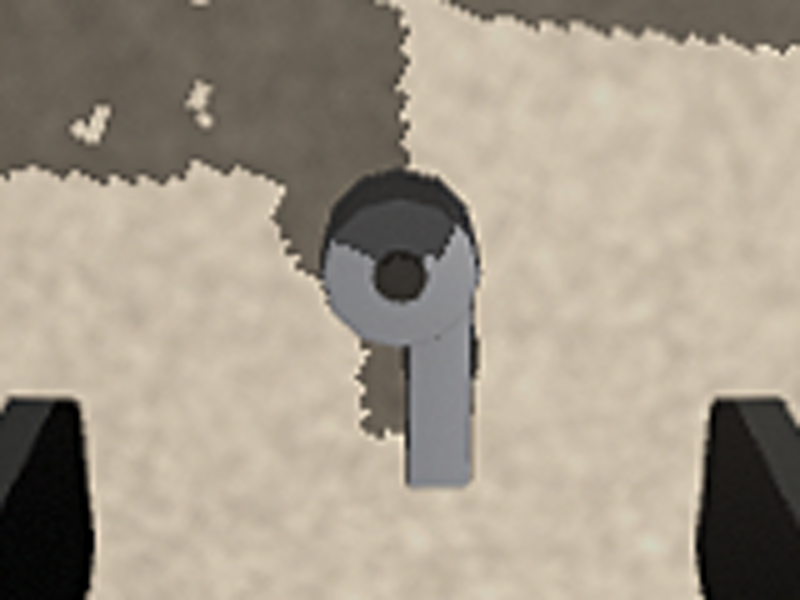

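c7: the whistle is aligned with the tool, with the barrel hole at (400,277) and centred between the fingers.

```bash
python3 - <<'E'
from h import *
i=imaging.camera_info('wrist');u=np.array([400,276])/5+[179.6,149.6];i1=dict(mtx=i['mtx'],cam_to_world=np.load('w4T.npy'))
w=plane('wrist',u,18,i)[0];print(w,tri('wrist',np.array([212,192])/4+[199.6,129.6],'wrist',u,i1,i))
from go import go
go(w[0],w[1],20,-154)
E
```

```text
[ 424.38417407 -355.03644313   18.        ] (array([ 423.93973217, -355.17033188,   19.05119712]), np.float64(0.22422816615804253))
from [ 423.6 -356.7  100.6] hd -154.0 gap 64.2 t 9.2 -> trans [-0.0014, 0.0012, 0.0806] yaw -0.0
```

Height of 19 mm confirms the description. Grasping.

Emit:
arm_command --jaw '[0.5,0.5,0.5,0.5,0.5,-1,-1,-1,-1,-1,-1,-1,-1,-1]' --pt "-0.0014 0.001 0.04" --pt "-0.0014 0.001 0.07" --pt "-0.0014 0.001 0.08" --pt "-0.0014 0.001 0.08" --pt "-0.0014 0.001 0.08" --pt "-0.0014 0.001 0.08" --pt "-0.0014 0.001 0.08" --pt "-0.0014 0.001 0.08" --pt "-0.0014 0.001 0.08" --pt "-0.0014 0.001 0.08" --pt "-0.0014 0.001 0.08" --pt "-0.0014 0.001 0.08" --pt "-0.0014 0.001 0.08" --pt "-0.0014 0.001 0.08" --yaw '[0,0,0,0,0,0,0,0,0,0,0,0,0,0]' --newtons 30

```text
time: 10.65
position: [424.4, -355.6, 21.3]
ee_rot: [[-0.899, -0.439, 0.001], [-0.439, 0.899, -0.001], [-0.0, -0.002, -1.0]]
force: [-0.1, 0.5, 5.1]
finger_gap: 23.2
grip_force: 29.1
```

```bash
python3 go.py 661 40.8 190 176.6
```

```text
from [ 424.4 -355.6   21.3] hd -153.97 gap 23.2 t 10.7 -> trans [-0.3866, 0.2521, -0.1689] yaw 29.43
```

Emit:
arm_command --jaw '[-1,-1,-1,-1,-1,-1,-1,-1,-1,-1,-1,-1,-1,-1,-1,-1]' --pt "0 0 -0.05" --pt "0 0 -0.1" --pt "0 0 -0.15" --pt "-0.387 0.252 -0.169" --pt "-0.387 0.252 -0.169" --pt "-0.387 0.252 -0.169" --pt "-0.387 0.252 -0.169" --pt "-0.387 0.252 -0.169" --pt "-0.387 0.252 -0.169" --pt "-0.387 0.252 -0.169" --pt "-0.387 0.252 -0.169" --pt "-0.387 0.252 -0.169" --pt "-0.387 0.252 -0.169" --pt "-0.387 0.252 -0.169" --pt "-0.387 0.252 -0.169" --pt "-0.387 0.252 -0.169" --yaw '[0,0,0,29.4,29.4,29.4,29.4,29.4,29.4,29.4,29.4,29.4,29.4,29.4,29.4,29.4]'

```text
time: 12.25
position: [660.8, 40.2, 189.4]
ee_rot: [[-0.998, 0.06, -0.0], [0.06, 0.998, -0.0], [0.0, -0.0, -1.0]]
force: [0.4, -0.4, -0.1]
finger_gap: 22.7
grip_force: 29.7
```

```bash
python3 go.py 661 40.8 48.5 176.6
```

```text
from [660.8  40.2 189.4] hd 176.59 gap 22.7 t 12.2 -> trans [-0.0002, 0.0007, 0.1409] yaw -0.01
```

Emit:
arm_command --jaw '[-1,-1,-1,-1,-1,-1,-1,-1,-1,-1]' --pt "0 0.0007 0.04" --pt "0 0.0007 0.08" --pt "0 0.0007 0.11" --pt "0 0.0007 0.13" --pt "0 0.0007 0.137" --pt "0 0.0007 0.139" --pt "0 0.0007 0.14" --pt "0 0.0007 0.141" --pt "0 0.0007 0.141" --pt "0 0.0007 0.141" --yaw '[0,0,0,0,0,0,0,0,0,0]'

```text
time: 13.25
position: [661.6, 41.7, 49.0]
ee_rot: [[-0.998, 0.059, 0.001], [0.059, 0.998, -0.0], [-0.001, -0.0, -1.0]]
force: [-0.5, -0.1, -0.6]
finger_gap: 22.6
grip_force: 29.7
```

Emit:
arm_command --jaw '[-1,-1,-1,-0.2,-0.2,-0.2,-0.2,-0.2,-0.2,-0.2,-0.2,-0.2]' --pt "0 -0.001 0.0005" --pt "0 -0.001 0.001" --pt "0 -0.001 0.001" --pt "0 -0.001 0" --pt "0 -0.001 0" --pt "0 -0.001 0" --pt "0 -0.001 0" --pt "0 -0.001 -0.02" --pt "0 -0.001 -0.06" --pt "0 -0.001 -0.11" --pt "0 -0.001 -0.14" --pt "0 -0.001 -0.14" --yaw '[0,0,0,0,0,0,0,0,0,0,0,0]'

```text
time: 14.45
position: [663.0, 40.6, 193.5]
ee_rot: [[-0.998, 0.059, 0.008], [0.059, 0.998, -0.001], [-0.008, -0.0, -1.0]]
force: [-0.1, -0.0, -1.1]
finger_gap: 34.1
grip_force: 0.0
```

```bash
python3 go.py 420 -136 190 180
```

```text
from [663.   40.6 193.5] hd 176.64 gap 34.1 t 14.4 -> trans [0.2322, -0.1906, 0.0017] yaw -3.36
```

Emit:
arm_command --jaw '[0.6,0.6,0.6,0.6,0.6,0.6,0.6,0.6,0.6,0.6]' --pt "0.232 -0.191 0" --pt "0.232 -0.191 0" --pt "0.232 -0.191 0" --pt "0.232 -0.191 0" --pt "0.232 -0.191 0" --pt "0.232 -0.191 0" --pt "0.232 -0.191 0" --pt "0.232 -0.191 0" --pt "0.232 -0.191 0" --pt "0.232 -0.191 0" --yaw '[-3.4,-3.4,-3.4,-3.4,-3.4,-3.4,-3.4,-3.4,-3.4,-3.4]'

```text
time: 15.45
position: [419.2, -135.7, 187.9]
ee_rot: [[-1.0, -0.002, -0.0], [-0.002, 1.0, 0.0], [0.0, 0.0, -1.0]]
force: [-0.5, -0.2, 0.3]
finger_gap: 68.1
grip_force: 0.0
```

```bash
python3 - <<'E'
from h import *
i=imaging.camera_info('wrist');np.save('w5T.npy',i['cam_to_world']);im=snap('wrist');np.save('w5.npy',im);t=snap('top');np.save('top2.npy',t)
o=np.zeros((600,800,3),np.uint8);o[:400,:400]=cv2.resize(im[120:240,200:320],(400,400),interpolation=cv2.INTER_CUBIC)
o[400:,:]=cv2.resize(t[125:164,195:350],(800,200),interpolation=cv2.INTER_CUBIC);o[:300,400:]=cv2.resize(im,(400,300))
cv2.imwrite('pics/c8.png',o[:,:,::-1]);print(r.get_obs()['position'])
E
```

```text
[ 419.1155409  -135.61155235  187.93776015]
```

View pics/c8.png

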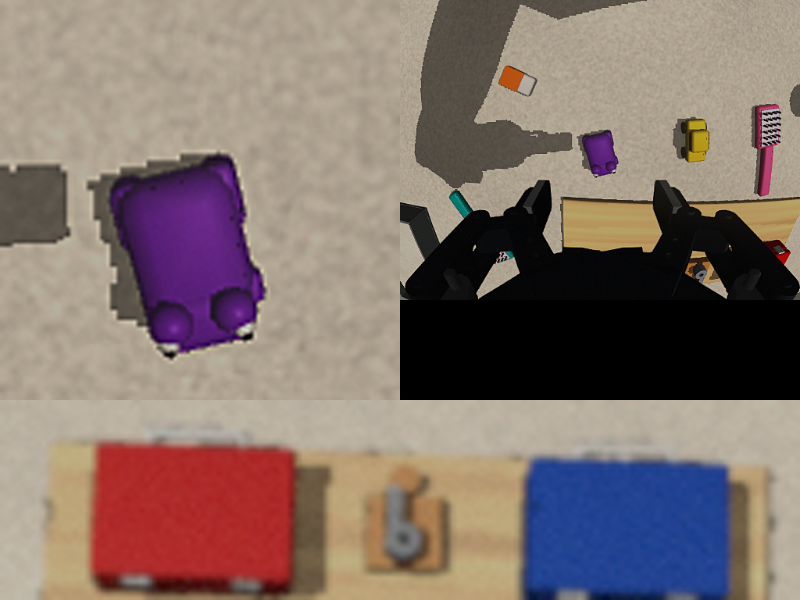

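c8: the whistle lies on the jigsaw. The frog's eyes are at (172,325) and (235,312), its back corners at (120,185) and (225,165), and its head points away from the robot.

```bash
python3 - <<'E'
from h import *
i=imaging.camera_info('wrist');im=np.load('w5.npy');hsv=cv2.cvtColor(im,cv2.COLOR_RGB2HSV)
m=cv2.inRange(hsv,(130,90,20),(155,255,255));m[:150]=0;m[240:]=0;m[:,:210]=0;m[:,300:]=0
c=max(cv2.findContours(m,0,2)[0],key=cv2.contourArea)[:,0]
for z in(5,20):
    w=plane('wrist',c,z,i)[:,:2].astype(np.float32);rc=cv2.minAreaRect(w);print(z,np.round(rc[0],1),np.round(rc[1],1),rc[2])
f=lambda p:np.array(p,float)/(10/3)+[199.6,119.6]
e=plane('wrist',f([[172,325],[235,312]]),33,i);print('eyes',e.round(1).tolist());d=e[1]-e[0];print(np.degrees(np.arctan2(-d[0],d[1])))
t=np.load('top0.npy');h2=cv2.cvtColor(t,cv2.COLOR_RGB2HSV);m2=cv2.inRange(h2,(130,90,20),(155,255,255));M=cv2.moments(m2[195:240,310:345],True);u2=(M['m10']/M['m00']+310,M['m01']/M['m00']+195)
M=cv2.moments(m,True);u=(M['m10']/M['m00'],M['m01']/M['m00']);print(u,u2,tri('wrist',u,'top',u2,i),plane('top',u2,18))
E
```

```text
5 [ 447.2 -137. ] [62.4 41. ] 14.402201652526855
20 [ 442.3 -137. ] [59.3 38.9] 14.402039527893066
eyes [[459.2, -142.7, 33.0], [454.9, -123.7, 33.0]]
12.711969999373332
(256.4771136241249, 195.44911147011308) (328.0817610062893, 216.52830188679246) (array([ 445.38183182, -137.65213829,    4.69226363]), np.float64(0.18297341888066226)) [[ 443.738298   -135.35387499   18.        ]]
```

Emit:
arm_command --jaw '[0.6,0.6,0.6,0.6,0.6,0.6]' --pt "-0.024 -0.001 0.04" --pt "-0.024 -0.001 0.078" --pt "-0.024 -0.001 0.078" --pt "-0.024 -0.001 0.078" --pt "-0.024 -0.001 0.078" --pt "-0.024 -0.001 0.078" --yaw '[-8,-13.2,-13.2,-13.2,-13.2,-13.2]'

```text
time: 16.15
position: [443.2, -137.6, 112.0]
ee_rot: [[-0.974, -0.228, 0.002], [-0.228, 0.974, -0.001], [-0.002, -0.002, -1.0]]
force: [0.2, 0.3, -0.1]
finger_gap: 68.4
grip_force: 0.0
```

```bash
python3 - <<'E'
from h import *
i=imaging.camera_info('wrist');im=snap('wrist');np.save('w6T.npy',i['cam_to_world'])
cv2.imwrite('pics/c9.png',cv2.resize(im[150:270,180:340][:,:,::-1],(800,600),interpolation=cv2.INTER_CUBIC));print(r.get_obs()['position'])
E
```

```text
[ 443.0579272  -137.6251411   111.79147334]
```

View pics/c9.png

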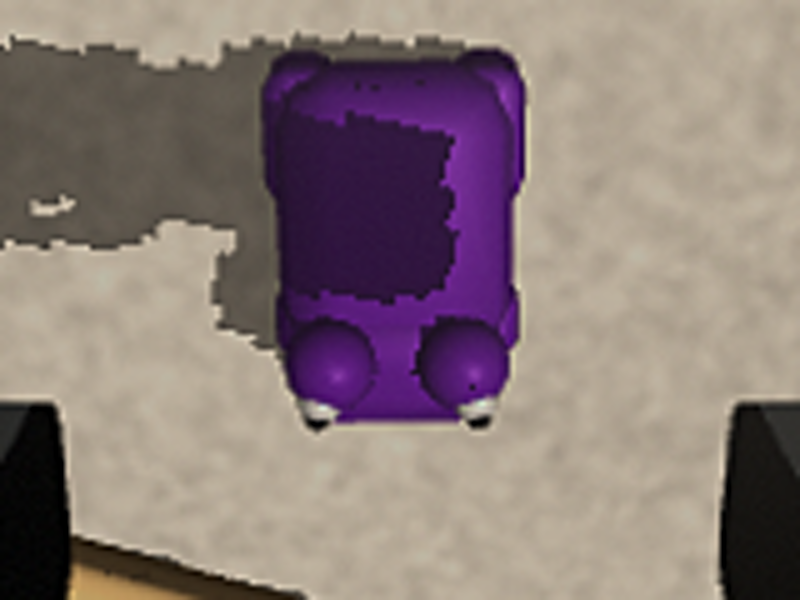

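c9: the frog is aligned with the tool, with its eyes at (330,365) and (464,365), centred between the pads.

```bash
python3 - <<'E'
from h import *
from go import go
i=imaging.camera_info('wrist');i5=dict(mtx=i['mtx'],cam_to_world=np.load('w5T.npy'))
f=lambda p:np.array(p,float)/(10/3)+[199.6,119.6];g=lambda p:np.array(p,float)/5+[179.6,149.6]
for a,b in(([172,325],[330,365]),([235,312],[464,365])): print(tri('wrist',f(a),'wrist',g(b),i5,i),plane('wrist',g(b),33,i).round(1))
# back edge (mid-height 16) and nose
w=plane('wrist',g([[396,60]]),8,i),plane('wrist',g([[396,420]]),20,i);print(w,(w[0]+w[1])/2)
go(443,-136.5,22,-166.7);print(plane('wrist',g([[396,200]]),28,i))
E
```

```text
(array([ 463.35382455, -142.99005931,   22.77312066]), np.float64(0.13476989722133045)) [[ 458.9 -143.5   33. ]]
(array([ 456.86810071, -123.54882784,   27.57653087]), np.float64(0.5257480995869827)) [[ 454.4 -124.3   33. ]]
(array([[ 417.28924927, -143.35718566,    8.        ]]), array([[ 471.33769454, -130.60501974,   20.        ]])) [[ 444.3134719 -136.9811027   14.       ]]
from [ 443.1 -137.6  111.8] hd -166.82 gap 68.5 t 16.2 -> trans [-0.0, 0.0013, 0.0898] yaw -0.12
[[ 433.50799084 -139.50285993   28.        ]]
```

Emit:
arm_command --jaw '[0.6,0.6,0.6,0.6,0.6,-1,-1,-1,-1,-1,-1,-1,-1,-1]' --pt "-0.001 0.001 0.04" --pt "-0.001 0.001 0.075" --pt "-0.001 0.001 0.089" --pt "-0.001 0.001 0.089" --pt "-0.001 0.001 0.089" --pt "-0.001 0.001 0.089" --pt "-0.001 0.001 0.089" --pt "-0.001 0.001 0.089" --pt "-0.001 0.001 0.089" --pt "-0.001 0.001 0.089" --pt "-0.001 0.001 0.089" --pt "-0.001 0.001 0.089" --pt "-0.001 0.001 0.089" --pt "-0.001 0.001 0.089" --yaw '[0,0,0,0,0,0,0,0,0,0,0,0,0,0]' --newtons 30

```text
time: 17.6
position: [443.9, -136.5, 22.6]
ee_rot: [[-0.973, -0.229, 0.002], [-0.229, 0.973, -0.001], [-0.002, -0.002, -1.0]]
force: [-0.8, 1.3, 8.0]
finger_gap: 38.7
grip_force: 29.1
```

```bash
python3 go.py 678.5 177.5 200 176.6
```

```text
from [ 443.9 -136.5   22.6] hd -166.77 gap 38.7 t 17.6 -> trans [-0.3006, 0.2517, -0.1773] yaw 16.63
```

Emit:
arm_command --jaw '[-1,-1,-1,-1,-1,-1,-1,-1,-1,-1,-1,-1,-1,-1,-1]' --pt "0 0 -0.05" --pt "0 0 -0.1" --pt "0 0 -0.15" --pt "-0.301 0.252 -0.177" --pt "-0.301 0.252 -0.177" --pt "-0.301 0.252 -0.177" --pt "-0.301 0.252 -0.177" --pt "-0.301 0.252 -0.177" --pt "-0.301 0.252 -0.177" --pt "-0.301 0.252 -0.177" --pt "-0.301 0.252 -0.177" --pt "-0.301 0.252 -0.177" --pt "-0.301 0.252 -0.177" --pt "-0.301 0.252 -0.177" --pt "-0.301 0.252 -0.177" --yaw '[0,0,0,16.6,16.6,16.6,16.6,16.6,16.6,16.6,16.6,16.6,16.6,16.6,16.6]'

```text
time: 19.1
position: [677.9, 176.8, 198.9]
ee_rot: [[-0.998, 0.06, 0.0], [0.06, 0.998, -0.0], [-0.0, -0.0, -1.0]]
force: [-0.9, -0.5, -0.9]
finger_gap: 38.7
grip_force: 31.0
```

```bash
python3 go.py 678.5 177.5 86 176.6
```

```text
from [677.9 176.8 198.9] hd 176.56 gap 38.7 t 19.1 -> trans [-0.0006, 0.0008, 0.1129] yaw -0.04
```

Emit:
arm_command --jaw '[-1,-1,-1,-1,-1,-1,-1,-1]' --pt "0 0.001 0.04" --pt "0 0.001 0.08" --pt "0 0.001 0.1" --pt "0 0.001 0.107" --pt "0 0.001 0.11" --pt "0 0.001 0.112" --pt "0 0.001 0.113" --pt "0 0.001 0.113" --yaw '[0,0,0,0,0,0,0,0]'

```text
time: 19.9
position: [679.0, 179.1, 86.4]
ee_rot: [[-0.998, 0.059, 0.002], [0.059, 0.998, 0.0], [-0.002, 0.0, -1.0]]
force: [-0.3, 0.2, -0.9]
finger_gap: 38.8
grip_force: 31.0
```

Emit:
arm_command --jaw '[-1,-1,-1,-1,0.3,0.3,0.3,0.3,0.3,0.3,0.3,0.3,0.3,0.3]' --pt "0 -0.001 0.0005" --pt "0 -0.001 0.001" --pt "0 -0.001 0.0015" --pt "0 -0.001 0.0015" --pt "0 -0.001 0.001" --pt "0 -0.001 0.001" --pt "0 -0.001 0.001" --pt "0 -0.001 0.001" --pt "0 -0.001 -0.02" --pt "0 -0.001 -0.06" --pt "0 -0.001 -0.1" --pt "0 -0.001 -0.12" --pt "0 -0.001 -0.12" --pt "0 -0.001 -0.12" --yaw '[0,0,0,0,0,0,0,0,0,0,0,0,0,0]'

```text
time: 21.3
position: [678.5, 178.1, 205.0]
ee_rot: [[-0.998, 0.059, 0.0], [0.059, 0.998, 0.0], [-0.0, 0.0, -1.0]]
force: [-0.8, 0.3, -0.7]
finger_gap: 55.4
grip_force: 0.0
```

```bash
python3 go.py 450 150 200 180
```

```text
from [678.5 178.1 205. ] hd 176.63 gap 55.4 t 21.3 -> trans [0.2264, -0.0415, 0.005] yaw -3.37
```

Emit:
arm_command --jaw '[0.3,0.3,0.3,0.3,0.3,0.3,0.3,0.3]' --pt "0.226 -0.042 0" --pt "0.226 -0.042 0" --pt "0.226 -0.042 0" --pt "0.226 -0.042 0" --pt "0.226 -0.042 0" --pt "0.226 -0.042 0" --pt "0.226 -0.042 0" --pt "0.226 -0.042 0" --yaw '[-3.4,-3.4,-3.4,-3.4,-3.4,-3.4,-3.4,-3.4]'

```text
time: 22.1
position: [451.2, 149.5, 204.6]
ee_rot: [[-1.0, -0.0, -0.001], [-0.0, 1.0, -0.0], [0.001, -0.0, -1.0]]
force: [0.6, 0.6, 0.2]
finger_gap: 55.4
grip_force: 0.0
```

```bash
python3 - <<'E'
from h import *
i=imaging.camera_info('wrist');np.save('w7T.npy',i['cam_to_world']);im=snap('wrist');np.save('w7.npy',im);print(r.get_obs()['position'])
t=snap('top');np.save('top3.npy',t)
o=np.zeros((600,800,3),np.uint8);o[:400,:440]=cv2.resize(im[70:270,160:380],(440,400))
o[400:,:]=cv2.resize(t[125:164,195:350],(800,200),interpolation=cv2.INTER_CUBIC)
cv2.imwrite('pics/c10.png',o[:,:,::-1])
hsv=cv2.cvtColor(im,cv2.COLOR_RGB2HSV);m=cv2.inRange(hsv,(158,100,40),(178,255,255));m[:, :160]=0;m[:,380:]=0
m=cv2.morphologyEx(m,cv2.MORPH_CLOSE,np.ones((13,13)))
c=max(cv2.findContours(m,0,2)[0],key=cv2.contourArea)[:,0];w=plane('wrist',c,14,i)[:,:2].astype(np.float32);rc=cv2.minAreaRect(w);print(c.min(0),c.max(0),rc)
E
```

```text
[451.29355304 149.49141078 204.56698942]
[213  89] [268 231] ((444.9254150390625, 138.01211547851562), (157.6663055419922, 48.7039909362793), 9.70094108581543)
```

View pics/c10.png

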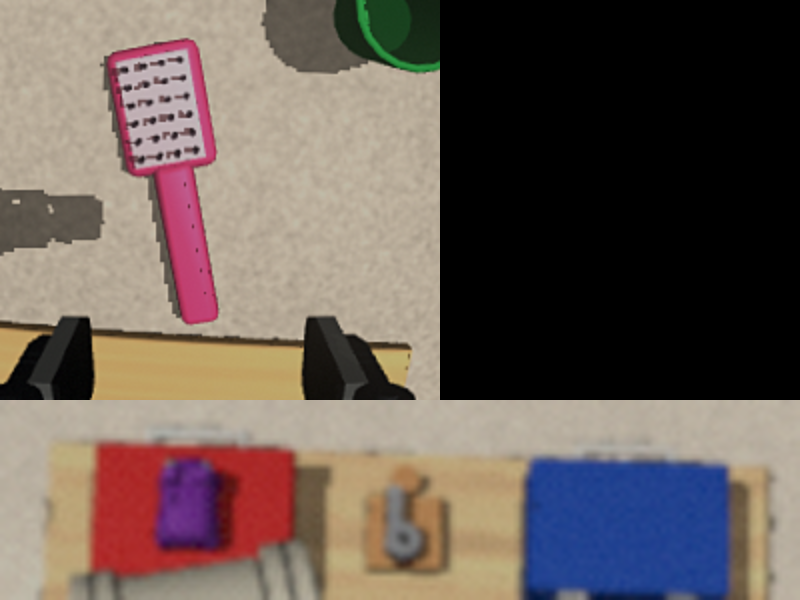

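c10: the frog is on the red lid. The brush head is at (160,108) and its handle end at (198,320).

Emit:
arm_command --jaw '[0.3,0.3,0.3,0.3,0.3,0.3]' --pt "-0.0035 -0.01 0.045" --pt "-0.0035 -0.01 0.09" --pt "-0.0035 -0.01 0.095" --pt "-0.0035 -0.01 0.095" --pt "-0.0035 -0.01 0.095" --pt "-0.0035 -0.01 0.095" --yaw '[-8,-9.7,-9.7,-9.7,-9.7,-9.7]'

```text
time: 22.8
position: [455.2, 139.7, 112.1]
ee_rot: [[-0.986, -0.169, 0.003], [-0.169, 0.986, 0.0], [-0.003, -0.0, -1.0]]
force: [-0.8, 0.4, 0.3]
finger_gap: 55.9
grip_force: 0.0
```

```bash
python3 - <<'E'
from h import *
i=imaging.camera_info('wrist');i7=dict(mtx=i['mtx'],cam_to_world=np.load('w7T.npy'));im=snap('wrist');p0=r.get_obs();print(p0['position'])
def feats(im,z,inf):
    hsv=cv2.cvtColor(im,cv2.COLOR_RGB2HSV);m=cv2.inRange(hsv,(158,100,20),(178,255,255))
    m=cv2.morphologyEx(m,cv2.MORPH_CLOSE,np.ones((5,5)))
    N,l,s,c=cv2.connectedComponentsWithStats(m);k=1+s[1:,4].argmax();m=(l==k)
    ys,xs=np.nonzero(m);h=[]
    for y in range(ys.min(),ys.max()):
        x=xs[ys==y];h.append((y,x.min(),x.max()))
    return np.array(h)
for n,im_,inf in(('w7',np.load('w7.npy'),i7),('now',im,i)):
    h=feats(im_,16,inf);end=h[-1];print(n,'end',end,'top',h[0])
    hh=h[-45:-12];mid=np.c_[(hh[:,1]+hh[:,2])/2,hh[:,0]];w=plane('wrist',mid,14,inf)[:,:2]
    e=np.linalg.svd(w-w.mean(0),full_matrices=False)[2][0];e*=-np.sign(e[0]);print('head heading',np.degrees(np.arctan2(e[1],e[0]))%360,'handle mid',w.mean(0).round(1),'width',np.linalg.norm(plane('wrist',[hh[10,1],hh[10,0]],14,inf)-plane('wrist',[hh[10,2]+1,hh[10,0]],14,inf)))
    E=plane('wrist',[(end[1]+end[2])/2,end[0]],14,inf)[0,:2];print('end',E.round(1),'centre',(E+80*e).round(1),'grip-10',(E+70*e).round(1))
    globals()['u_'+n]=((end[1]+end[2])/2,end[0])
print(tri('wrist',u_w7,'wrist',u_now,i7,i))
cv2.imwrite('pics/c11.png',cv2.resize(im[:,:,::-1],(512,384)))
E
python3 go.py 455 139.7 20 -170.3
```

```text
[454.97706708 139.6988053  111.94675885]
w7 end [230 252 265] top [ 89 252 253]
head heading 190.10717325943432 handle mid [487.5 145.6] width 22.152238426148745
end [521.5 149.6] centre [442.8 135.6] grip-10 [452.6 137.4]
now end [270 249 268] top [ 80 238 282]
head heading 190.66268614512248 handle mid [494.7 146.6] width 21.33046638616396
end [521.6 151.4] centre [443.  136.6] grip-10 [452.8 138.4]
(array([518.55024666, 150.22691083,  19.64304123]), np.float64(1.4234011297555043))
from [455.  139.7 111.9] hd -170.28 gap 55.1 t 22.9 -> trans [0.0002, 0.0, 0.0919] yaw 0.02
```

View pics/c11.png

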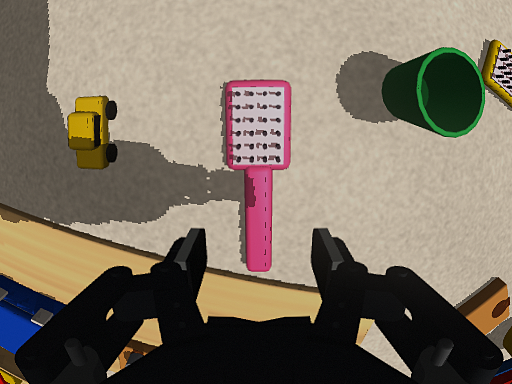

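c11: the handle runs down column 258, centred between the fingers at 259. Grasping.

Emit:
arm_command --jaw '[0.3,0.3,0.3,0.3,0.3,-1,-1,-1,-1,-1,-1,-1,-1]' --pt "0.002 0 0.04" --pt "0.002 0 0.075" --pt "0.002 0 0.091" --pt "0.002 0 0.091" --pt "0.002 0 0.091" --pt "0.002 0 0.091" --pt "0.002 0 0.091" --pt "0.002 0 0.091" --pt "0.002 0 0.091" --pt "0.002 0 0.091" --pt "0.002 0 0.091" --pt "0.002 0 0.091" --pt "0.002 0 0.091" --yaw '[0,0,0,0,0,0,0,0,0,0,0,0,0]' --newtons 40

```text
time: 24.15
position: [452.7, 139.3, 20.5]
ee_rot: [[-0.986, -0.169, 0.002], [-0.169, 0.986, 0.0], [-0.002, -0.0, -1.0]]
force: [-1.6, -0.2, 8.1]
finger_gap: 20.9
grip_force: 39.2
```

```bash
python3 - <<'E'
from go import *
# blue centre (661.8,-100); board x axis heading -3.45; target brush centre at -97 in box x
a=np.radians(-3.45);c=np.array([661.8,-100])-97*np.array([np.cos(a),np.sin(a)]);h=np.radians(86.55)
print('brush centre',c, 'TCP (grip -10)',c-10*np.array([np.cos(h),np.sin(h)]))
t=c-10*np.array([np.cos(h),np.sin(h)]);go(t[0],t[1],180,86.55)
E
```

```text
brush centre [564.97579375 -94.16278449] TCP (grip -10) [ 564.37401896 -104.14466142]
from [452.7 139.3  20.5] hd -170.26 gap 20.9 t 24.1 -> trans [-0.0692, -0.2588, -0.1593] yaw 103.19
```

Emit:
arm_command --jaw '[-1,-1,-1,-1,-1,-1,-1,-1,-1,-1,-1,-1,-1,-1,-1,-1,-1,-1,-1]' --pt "0 0 -0.05" --pt "0 0 -0.1" --pt "0 0 -0.159" --pt "-0.069 -0.259 -0.159" --pt "-0.069 -0.259 -0.159" --pt "-0.069 -0.259 -0.159" --pt "-0.069 -0.259 -0.159" --pt "-0.069 -0.259 -0.159" --pt "-0.069 -0.259 -0.159" --pt "-0.069 -0.259 -0.159" --pt "-0.069 -0.259 -0.159" --pt "-0.069 -0.259 -0.159" --pt "-0.069 -0.259 -0.159" --pt "-0.069 -0.259 -0.159" --pt "-0.069 -0.259 -0.159" --pt "-0.069 -0.259 -0.159" --pt "-0.069 -0.259 -0.159" --pt "-0.069 -0.259 -0.159" --pt "-0.069 -0.259 -0.159" --yaw '[0,0,0,103.2,103.2,103.2,103.2,103.2,103.2,103.2,103.2,103.2,103.2,103.2,103.2,103.2,103.2,103.2,103.2]'

```text
time: 26.05
position: [563.7, -104.5, 178.4]
ee_rot: [[0.058, 0.998, 0.0], [0.998, -0.058, -0.0], [-0.0, 0.0, -1.0]]
force: [-0.5, -0.2, -0.3]
finger_gap: 21.1
grip_force: 40.1
```

```bash
python3 go.py 564.4 -104.1 33 86.55
```

```text
from [ 563.7 -104.5  178.4] hd 86.65 gap 21.1 t 26.1 -> trans [0.0004, 0.0006, 0.1454] yaw 0.1
```

Emit:
arm_command --jaw '[-1,-1,-1,-1,-1,-1,-1,-1,-1]' --pt "0 0 0.04" --pt "0 0 0.08" --pt "0 0 0.115" --pt "0 0 0.135" --pt "0 0 0.141" --pt "0 0 0.143" --pt "0 0 0.145" --pt "0 0 0.145" --pt "0 0 0.145" --yaw '[0,0,0,0,0,0,0,0,0]'

```text
time: 26.95
position: [564.2, -104.6, 34.3]
ee_rot: [[0.06, 0.998, 0.002], [0.998, -0.06, -0.001], [-0.0, 0.002, -1.0]]
force: [-0.2, 0.3, -0.1]
finger_gap: 21.1
grip_force: 40.1
```

Emit:
arm_command --jaw '[-1,-1,-1,-1,0,0,0,0,0,0,0,0,0]' --pt "0 0 0.0007" --pt "0 0 0.0014" --pt "0 0 0.002" --pt "0 0 0.002" --pt "0 0 0.0015" --pt "0 0 0.0015" --pt "0 0 0.0015" --pt "0 0 0.0015" --pt "0 0 -0.02" --pt "0 0 -0.06" --pt "0 0 -0.1" --pt "0 0 -0.13" --pt "0 0 -0.13" --yaw '[0,0,0,0,0,0,0,0,0,0,0,0,0]'

```text
time: 28.25
position: [565.5, -105.0, 167.6]
ee_rot: [[0.06, 0.998, 0.007], [0.998, -0.06, -0.002], [-0.002, 0.007, -1.0]]
force: [0.4, 0.3, -0.5]
finger_gap: 42.7
grip_force: 0.0
```

```bash
python3 go.py 430 -250 250
```

```text
from [ 565.5 -105.   167.6] hd 86.54 gap 42.7 t 28.2 -> trans [-0.153, -0.1259, -0.083] yaw None
```

Moving clear to check with the fixed cameras.

Emit:
arm_command --jaw '[0,0,0,0,0,0,0,0]' --pt "0 0 -0.05" --pt "-0.153 -0.126 -0.083" --pt "-0.153 -0.126 -0.083" --pt "-0.153 -0.126 -0.083" --pt "-0.153 -0.126 -0.083" --pt "-0.153 -0.126 -0.083" --pt "-0.153 -0.126 -0.083" --pt "-0.153 -0.126 -0.083" --yaw '[0,0,0,0,0,0,0,0]'

```text
time: 29.05
position: [429.0, -249.1, 245.7]
ee_rot: [[0.06, 0.998, -0.0], [0.998, -0.06, 0.001], [0.001, -0.0, -1.0]]
force: [0.2, 0.0, -1.0]
finger_gap: 42.3
grip_force: 0.0
```

```bash
python3 - <<'E'
from h import *
t=snap('top');s=snap('scene');np.save('top4.npy',t)
o=np.zeros((600,800,3),np.uint8);o[:330,:]=cv2.resize(t[125:193,190:355],(800,330),interpolation=cv2.INTER_CUBIC)
o[330:,:]=cv2.resize(s[190:310,140:400],(800,270))[:270]
cv2.imwrite('pics/c12.png',o[:,:,::-1])
hsv=cv2.cvtColor(t,cv2.COLOR_RGB2HSV)
for k,a,b,z in(('purple',(130,90,20),(155,255,255),80),('pink',(158,80,40),(178,255,255),26)):
    m=cv2.inRange(hsv,a,b);m=cv2.morphologyEx(m,cv2.MORPH_CLOSE,np.ones((5,5)));c=max(cv2.findContours(m,0,2)[0],key=cv2.contourArea)[:,0];w=plane('top',c,z)[:,:2].astype(np.float32);print(k,cv2.minAreaRect(w))
E
```

```text
purple ((678.4728393554688, 180.53570556640625), (32.63276290893555, 54.15449523925781), 88.99143981933594)
pink ((565.4986572265625, -94.65033721923828), (157.91357421875, 44.52043533325195), 88.64959716796875)
```

View pics/c12.png

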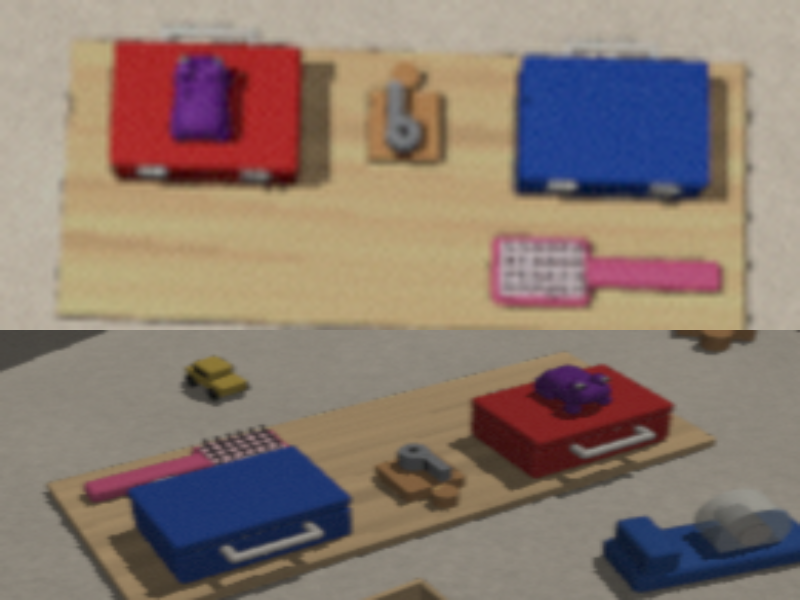

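c12 shows everything in place: frog upright on the red lid, whistle on the jigsaw midway, brush bristles up in front of the blue box at (565,-94.6). Handing in.

```bash
python3 -c "
from bench import r
print(r.sign_off())"
```

```text
the job is handed in; nothing more can be done
None
```

I handed the job in at about 29 s of the 99 s allowed. The last pictures show all four items in place and released, and nothing else was handled; the sign-off returned no verdict.

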